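# Turn the backward probe arm on its pivot pin

### The arm

A 7-joint arm with a two-finger parallel gripper is mounted at the origin on the work surface. World frame = base frame: x ahead of the robot, y to its left, z up, the work surface at z = 0. Lengths are in m, angles in rad, forces in N, time in s.
With the tool pointing down it reaches from about 0.35 to 0.9 m from the base axis. Payload 19.9 kg.
Tool frame: the origin (TCP) lies midway between the tips of the shut fingers; the grasp point (between the pads) lies 19 mm behind it; y points along the fingers, z is the direction in which the jaws open and shut, and the axes are right-handed (so a half turn about y gives the same grasp; the last joint's range is limited). The gripper opens to 94 mm and grips with 3 to 60 N. Pads are 16 mm wide; open, the fingers measure 119 mm over their backs; the gripper's body (75 mm by 177 mm) begins 78 mm behind the grasp point.
Start: joints at [1.115, 0.417, -0.01, 1.614, 0.005, 1.111, -0.053], TCP at [0.252, -0.572, 0.205] pointing down, gripper open.
Joint ranges: [-2.81, 2.81], [-0.39, 2.02], [-1.27, 1.25], [0.06, 2.57], [-1.19, 4.33], [0.19, 2], [-2.82, 2.82]. Speed limits (rad/s): [1.89, 1.89, 2.39, 2.39, 3.01, 3.01, 3.01].

### API

Orientations are given as a unit quaternion [w, x, y, z].
In Python, from station import * gives the robot as it stands. The module is installed in compiled form; this text tells all that it offers.
- The arm moves only by the tool jog_arm, never from a script. Its argument "rows" is a list of rows, each a list of 5 numbers: the opening in per cent of the stroke, from 0 (shut) to 100 (fully open), then the shift along the tool's x, y, z in mm, then the turn about the tool's y in rad. In form: [[fingers, x, y, z, yaw], ...]. A call has 1 to 20 rows; each row shifts and turns the pose as measured when the row begins, along the tool's axes as they then stand; what a row does not reach is not made up. A row lasts 1/10 s, in which the tool goes at most 50 mm and 8.59 degrees, less where a joint would pass 70% of its speed; a pose out of reach is approached as far as the arm can. A call is refused whole if a number of a shift passes 50 or a number of a turn 0.15, either way. A call with a gripper value outside its range is refused whole. The fingers move at their own pace and stop on an object; "force" is the grip in N (left out, the last holds). Time passes only in rows, so rows that do not move let the fingers close. It gives the time, the measured TCP pose, the force and the opening at its end, in the units of the state.
- sense(): the state, without advancing time (a new reading comes with each control period).
- snapshot(name): name is "side" or "top" or "wrist"; returns the picture (400x640x3 uint8, blue, green, red); there is no depth.
- camera_model(name): a dict with "fx", "fy", "cx", "cy" (pixels), "rvec" (rotation vector, rad) and "tvec" (3), from world to camera coordinates, as OpenCV has them; the wrist camera has in their place "T_tool_cam" (4x4, takes a point from camera to tool coordinates, whose origin is the TCP and whose axes are the tool frame's). Camera axes: x right, y down, z forward; pixel columns grow to the right and rows downward; lengths in m; the calibration is good to about 2 mm. A picture is of the moment at which its call begins: read the wrist's pose just before it. camera_model takes no time and is no camera call.
- close_job(): hands the job in, once; it reports no verdict.
Trained networks look in the newest picture that a camera, given by its name, has taken for a name from the list of things; names that differ only in an ending like _2 or _b are one class to them, and where a whole thing is asked for, a point or a joint stands for the part that bears it (a point fixed in the world has none). Each returns a list of dicts, best first, with "conf" (0 to 1); they miss things now and then, are a little off and sometimes report something else, mostly with a low value. They report only what shows in the picture. A call takes as long as a camera call.
- look_for(camera, target): "point" ([x, y, z] in m, in the coordinates of the camera as it stood for that picture, good to about 4 mm: the middle of the surface that is visible of it).
- place_of(camera, target): "point" ([x, y, z] in m, in the coordinates of the camera as it stood for that picture, good to about 4 mm: a listed point, or the origin of a listed thing).
The state is a dict: "clock": time; "joints": joint angles; "joint_vel": joint speeds; "joint_torque": joint torques, N m; "tool_pos": TCP position; "tool_rot": TCP orientation; "contact_force": force on the tool from outside, world axes, zero at the start; "moment": the same for the moment, N m; "gripper_width": opening from 0.0 (shut) to 1.0 (fully open).
Only numpy, scipy, OpenCV 4.12 (cv2) and the standard library are available. Lean on these libraries where they do the work, as an engineer would, in place of code of your own. Each camera call takes 0.05 s, during which the arm holds its last target.

### The job

Two identical measuring fixtures stand on the granite table, each with a V-block and a loose probe arm on an upright pivot pin. One arm is fitted backward, its ball end pointing away from its V-block: lift that arm clear off its pin, turn it end for end, and refit it fully down on the same pin, with its ball end between the two stop posts and pointing at the V-block. Leave the other arm where it is.

Things in the scene. Friction and masses are not known exactly. Their poses are not given: they have to be found in the camera images.
- probe_hub (a point): The backward, loose aluminium arm, 0.26 kg. Point: centre of its square hub, on the axis of its vertical 24 mm through hole, 12 mm above the arm's underside. Hub 44 x 44 mm, 24 mm high; the arm balances here: grip it from above across y by the two flat sides, 44 mm apart, free all round. z up, x along the arm to the ball. Short end (-x): a crosspiece 44 mm wide, 20 high, ending 64 mm from the axis.
- probe_ball (a point): Centre of the 24 mm steel ball at the long end of that arm, 90 mm from the hole's axis along the arm's x and 2 mm lower than the hub's centre. The bar from hub to ball is 18 mm wide and 12 mm high.
- pin (a point): Foot of that arm's pivot pin, on its axis, on the 34 mm round collar where the hub rests, 38 mm over the table; fixed. z up, x to the V-block. Pin 18 mm thick, from 12 mm up tapering to 6 mm at its tip 45 mm up. Dark base plate 90 mm wide, top 24 mm below. Stop posts 10 mm thick at x 78, y +-30 mm, 20 mm up. V-block and shaft: x 116 to 172 mm, 26 mm up. Seated hub centre: 12 mm above this point.
- other_hub (a point): Hub centre of the other, identical arm, correctly fitted on the other, identical fixture, its ball end towards its V-block; x from hub to ball, z up. To be left alone.

How it is judged:
On the way:
1. the backward arm is lifted clear of its pin (hub centre more than 55 mm above the pin's foot) (z of probe_hub in the frame of pin above 0.055 m), for 0.1 s.
At the end, for the whole second after the job is handed in: The arm is back on its own pin: hub centre within 10 mm of the pin's axis and less than 20 mm above its foot (seated: 12 mm), hub upright within 10 degrees, and its ball end on the V-block side, more than 75 mm ahead of the pin and within 26 mm of the fixture's centre line (between the stop posts) (horizontal distance between probe_hub and pin below 0.01 m and z of probe_hub in the frame of pin below 0.02 m and angle between probe_hub's own z axis and vertical below 0.17 rad and x of probe_ball in the frame of pin above 0.075 m and y of probe_ball in the frame of pin between -0.026 and 0.026 m); the robot touches nothing.
It fails at once if the other arm is moved (its hub by more than 15 mm) (distance of other_hub from where it was at the start of the episode above 0.015 m).
It also fails if it takes over 38 s, if anything falls off the work surface, if the arm or the gripper's body presses on something with over 40 N, if the wrist force passes 120 N, or if a joint passes its speed limit or range.

## Working session

There is one attempt and no reset: what is moved stays moved. The work goes in short steps, Python scripts to look and compute and a tool call to move; the robot and the scene stay as the last step left them, time stands still between calls to the robot, and variables do not carry over. Pictures are saved under pics/ and viewed, and the job is handed in when it is done.

Besides the shell and the picture viewer there is one more tool, called after "Emit:" as a command line: name --pt "numbers of a row" for each row, then --argument value for the rest. jog_arm: Moves the arm, as the interface text tells. Its arguments: {"type":"object","properties":{"rows":{"type":"array","items":{"type":"array","items":{"type":"number"}}},"force":{"type":"number"}},"required":["rows"]}

```bash
mkdir -p pics
cat > h.py <<'E'
from station import *
import numpy as np, cv2
from scipy.spatial.transform import Rotation as R
def rot(s):
    q=s['tool_rot']; return R.from_quat([q[1],q[2],q[3],q[0]]).as_matrix()
def towld(cam,p,s=None):
    m=camera_model(cam); p=np.array(p)
    if cam=='wrist':
        T=np.array(m['T_tool_cam']); t=T[:3,:3]@p+T[:3,3]
        return rot(s)@t+np.array(s['tool_pos'])
    Rm=cv2.Rodrigues(np.array(m['rvec'],float))[0]
    return Rm.T@(p-np.array(m['tvec']).ravel())
def proj(cam,P,s=None):
    m=camera_model(cam)
    P=np.array(P,float)
    if cam=='wrist':
        T=np.array(m['T_tool_cam']); t=rot(s).T@(P-np.array(s['tool_pos'])); c=T[:3,:3].T@(t-T[:3,3])
    else:
        c=cv2.Rodrigues(np.array(m['rvec'],float))[0]@P+np.array(m['tvec']).ravel()
    return m['fx']*c[0]/c[2]+m['cx'], m['fy']*c[1]/c[2]+m['cy']
E
python3 - <<'E'
from h import *
s=sense(); print(s['clock'],s['tool_pos'],s['tool_rot'],s['gripper_width']); print(rot(s).round(2))
for c in ['top','side','wrist']:
    s=sense(); im=snapshot(c); cv2.imwrite(f'pics/{c}0.png',im)
    for n in ['probe_hub','probe_ball','pin','other_hub']:
        if c=='wrist' : continue
        for d in place_of(c,n)[:2]: print(c,n,round(d['conf'],2),towld(c,d['point'],s).round(3))
print(sense()['clock'])
E
```

```text
0.0 [ 0.25170146 -0.571665    0.2048414 ] [ 0.14547809 -0.14571161  0.69237044 -0.6915399 ] 0.9986664040083926
[[-0.92 -0.    0.4 ]
 [-0.4   0.   -0.92]
 [ 0.   -1.   -0.  ]]
top probe_hub 0.56 [0.552 0.201 0.049]
top probe_ball 0.91 [0.476 0.25  0.048]
top pin 0.55 [0.55  0.199 0.039]
top other_hub 0.77 [ 0.579 -0.222  0.048]
side probe_hub 0.84 [0.551 0.206 0.05 ]
side probe_ball 0.87 [0.478 0.244 0.047]
side pin 0.91 [0.552 0.208 0.035]
side other_hub 0.61 [0.551 0.208 0.051]
side other_hub 0.6 [ 0.571 -0.214  0.05 ]
0.55
```

View pics/top0.png

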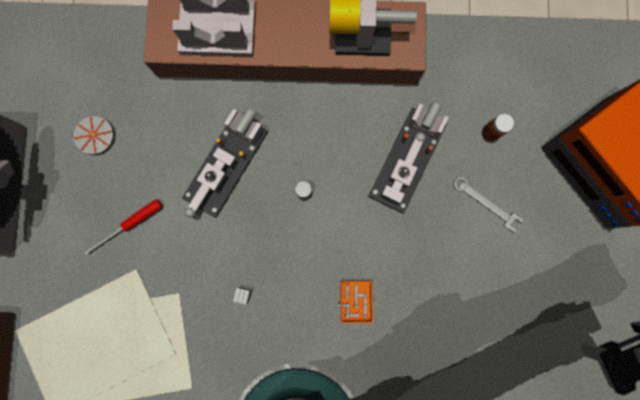

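View pics/side0.png

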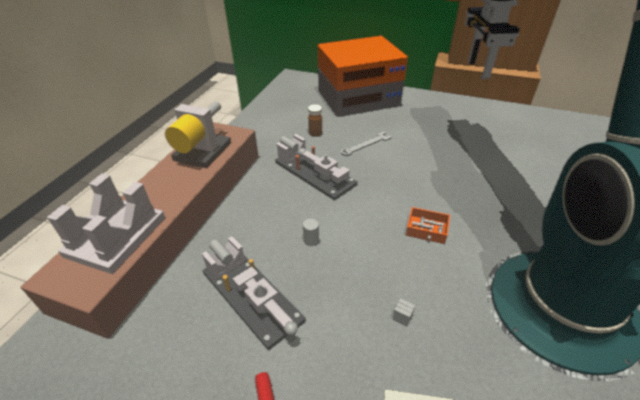

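Run:
```python
from h import *
for P in [[.551,.204,.062],[.477,.247,.048],[.551,.204,.083]]: print(proj('top',P),proj('side',P))
```

```text
(np.float64(209.85631169788275), np.float64(175.97264274702755)) (np.float64(260.7535789776412), np.float64(290.60838654399856))
(np.float64(189.89728911034376), np.float64(209.67631224410036)) (np.float64(288.5759651682082), np.float64(326.2470926225311))
(np.float64(207.7041799635768), np.float64(174.3826548676481)) (np.float64(259.45908089917134), np.float64(283.7897625683265))
```

The left fixture (y>0) holds the backward arm: hub at about (210,176) and ball at (190,210) in the top view. The V-block is opposite, at (243,122), so the fixture's x axis heads about -30°. I'll travel there at a safe height.

Emit:
jog_arm --pt "100 -29 0 -30 0" --pt "100 -29 0 -30 0" --pt "100 -29 0 -30 0" --pt "100 -29 0 -30 0" --pt "100 -29 0 -30 0" --pt "100 -29 0 -30 0" --pt "100 -29 0 -30 0" --pt "100 -29 0 -30 0" --pt "100 -29 0 -30 0" --pt "100 -29 0 -30 0" --pt "100 -29 0 -30 0" --pt "100 -29 0 -30 0" --pt "100 -29 0 -30 0" --pt "100 -29 0 -30 0" --pt "100 -29 0 -30 0" --pt "100 -29 0 -30 0" --pt "100 -29 0 -30 0" --pt "100 -29 0 -30 0" --force 40

```text
clock: 2.35
tool_pos: [0.5206, 0.1546, 0.2061]
tool_rot: [-0.144, 0.14, -0.69, 0.695]
contact_force: [1.0, -1.1, -0.1]
gripper_width: 1.001
```

Emit:
jog_arm --pt "100 0 0 0 0.13" --pt "100 0 0 0 0.13" --pt "100 0 0 0 0.13" --pt "100 0 0 0 0.13" --pt "100 0 0 0 0.13" --pt "100 0 0 0 0.13" --pt "100 0 0 0 0.13" --pt "100 0 0 0 0"

```text
clock: 3.15
tool_pos: [0.521, 0.1621, 0.2059]
tool_rot: [0.184, -0.189, -0.682, 0.683]
contact_force: [0.9, -0.4, 0.6]
gripper_width: 1.0
```

Run:
```python
from h import *
s=sense(); im=snapshot('wrist'); cv2.imwrite('pics/w1.png',im)
print(s['clock'],s['tool_pos'],np.round(s['joints'],2),s['contact_force']); print(rot(s).round(3))
for n in ['probe_hub','probe_ball','pin']:
    for d in place_of('wrist',n)[:2]: print(n,round(d['conf'],2),towld('wrist',d['point'],s).round(3), proj('wrist',towld('wrist',d['point'],s),s))
```

```text
3.15 [0.5210498  0.16210247 0.20586666] [-0.03  0.3  -0.39  1.81  0.13  1.06 -2.58] [ 0.88492547 -0.39399644  0.56746739]
[[-0.861  0.006 -0.508]
 [ 0.508 -0.003 -0.861]
 [-0.007 -1.    -0.001]]
probe_hub 0.6 [0.555 0.206 0.052] (np.float64(266.4007137004235), np.float64(179.81760581759804))
probe_hub 0.28 [0.469 0.247 0.049] (np.float64(277.5616466259273), np.float64(258.72913296047227))
probe_ball 0.9 [0.475 0.246 0.051] (np.float64(275.8445416890872), np.float64(255.7661582994756))
pin 0.84 [0.55  0.205 0.035] (np.float64(272.7496521190444), np.float64(179.62855845577116))
```

View pics/w1.png

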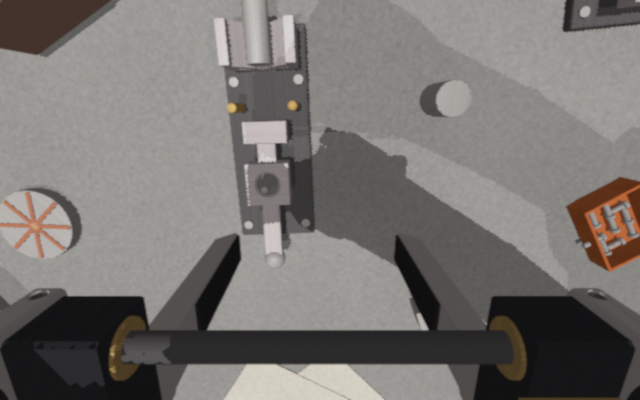

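```bash
cat >> h.py <<'E'
def back(uv,z,s,cam='wrist'):
    m=camera_model(cam); d=np.array([(uv[0]-m['cx'])/m['fx'],(uv[1]-m['cy'])/m['fy'],1.])
    o=towld(cam,[0,0,0],s); p=towld(cam,d,s); v=p-o
    return o+v*(z-o[2])/v[2]
E
python3 - <<'E'
from h import *
im=cv2.imread('pics/w1.png'); c=cv2.resize(im[85:275,210:325],None,fx=5,fy=5,interpolation=cv2.INTER_CUBIC)
c=cv2.resize(im[150:270,225:325],None,fx=5,fy=5,interpolation=cv2.INTER_CUBIC); cv2.imwrite('pics/w1z.png',c)
s=sense()
for n,uv,z in [('hub',(267.5,184),.062),('ball',(275,259.5),.048),('postL',(231,107.5),.056),('postR',(293,105),.056),('screwBL',(249,225),.014),('screwBR',(305,223),.014),('screwTL',(234,82),.014),('screwTR',(298,79),.014)]: print(n,back(uv,z,s).round(4))
E
```

```text
hub [0.5514 0.2055 0.062 ]
ball [0.4693 0.2503 0.048 ]
postL [0.6343 0.1963 0.056 ]
postR [0.6055 0.142  0.056 ]
screwBL [0.5129 0.2659 0.014 ]
screwBR [0.4803 0.2047 0.014 ]
screwTL [0.6601 0.1878 0.014 ]
screwTR [0.6276 0.1258 0.014 ]
```

View pics/w1z.png

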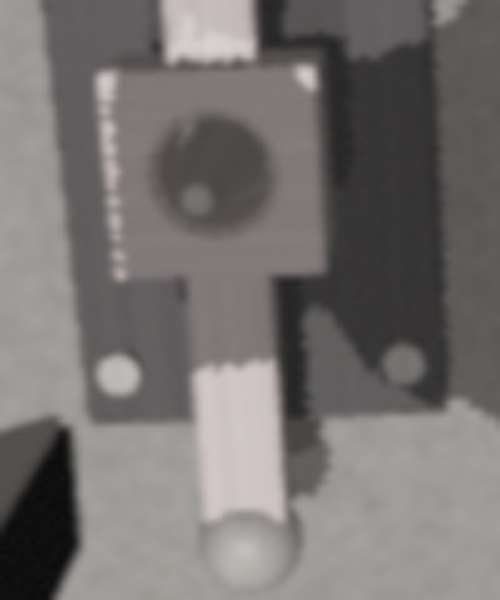

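Emit:
jog_arm --pt "100 0 0 0 -0.045" --pt "100 -3 0 -27 0" --pt "100 -3 0 -27 0" --pt "100 0 0 0 0" --pt "100 0 0 0 0"

```text
clock: 3.85
tool_pos: [0.5524, 0.2076, 0.2058]
tool_rot: [0.162, -0.167, -0.687, 0.688]
contact_force: [-0.1, -0.4, 0.2]
gripper_width: 0.997
```

```bash
cat >> h.py <<'E'
def goto(P,head,s=None):
    s=s or sense(); M=rot(s); h=np.degrees(np.arctan2(M[1,2],M[0,2]))
    d=M.T@(np.array(P)-np.array(s['tool_pos']))*1000
    print('t',s['clock'],'pos',np.round(s['tool_pos'],4),'head',h.round(2),'d mm',d.round(1),'yaw',round(np.radians((h-head+180)%360-180),3),'tilt',M[2].round(3),'w',s['gripper_width'],'F',np.round(s['contact_force'],1),'q',np.round(s['joints'],2))
E
python3 - <<'E'
from h import *
goto([.5512,.2055,.033],-118)
s=sense(); im=snapshot('wrist'); cv2.imwrite('pics/w2.png',im)
for n in ['probe_hub','pin']:
    for d in place_of('wrist',n)[:1]: print(n,round(d['conf'],2),towld('wrist',d['point'],s).round(4))
E
```

```text
t 3.85 pos [0.5524 0.2076 0.2058] head -116.91 d mm [  1.3 172.8   2.4] yaw 0.019 tilt [-0.007 -1.    -0.   ] w 0.9972410733766724 F [-0.1 -0.4  0.2] q [-0.09  0.38 -0.41  1.7   0.17  1.1  -2.6 ]
probe_hub 0.88 [0.5535 0.205  0.0473]
pin 0.81 [0.5507 0.2048 0.0373]
```

View pics/w2.png

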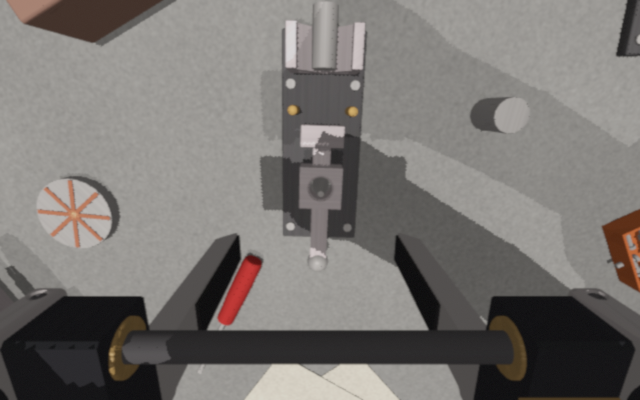

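The hub shows at (321,187), midway between the fingers, and the posts at (292,110) and (353,111). Descending.

Emit:
jog_arm --pt "100 1 30 2 0.02" --pt "100 0 30 0 0" --pt "100 0 30 0 0" --pt "100 0 30 0 0" --pt "100 0 30 0 0" --pt "100 0 0 0 0"

```text
clock: 4.6
tool_pos: [0.5522, 0.2013, 0.0539]
tool_rot: [0.169, -0.177, -0.685, 0.686]
contact_force: [0.2, -0.5, 0.2]
gripper_width: 1.001
```

Run:
```python
from h import *
s=sense(); goto([.5512,.2055,.033],-118)
im=snapshot('wrist'); cv2.imwrite('pics/w3.png',im)
```

```text
t 4.6 pos [0.5522 0.2013 0.0539] head -118.29 d mm [ 3.1 20.8 -3.2] yaw -0.005 tilt [-0.012 -1.    -0.002] w 1.0010526769312422 F [ 0.2 -0.5  0.2] q [-0.13  0.56 -0.35  1.82  0.27  0.8  -2.69]
```

View pics/w3.png

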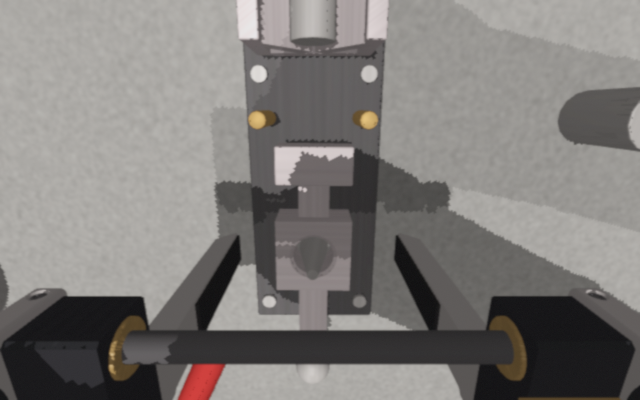

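Run:
```python
from h import *
s=sense()
for n,uv,z in [('hubfaceL,R far',(276,210),.062),('R',(350,210),.062),('nearL',(275,289),.062),('nearR',(350,289),.062),('postL',(257.5,120),.057),('postR',(369,120),.057),('ball',(313,371),.048)]: print(n,back(uv,z,s).round(4))
```

```text
hubfaceL,R far [0.587  0.2116 0.062 ]
R [0.567  0.1742 0.062 ]
nearL [0.5431 0.2379 0.062 ]
nearR [0.5213 0.1972 0.062 ]
postL [0.6352 0.1958 0.057 ]
postR [0.6064 0.1423 0.057 ]
ball [0.4658 0.2535 0.048 ]
```

Emit:
jog_arm --pt "100 3 10 -3 0" --pt "100 0 10 0 0" --pt "100 0 0 0 0"

```text
clock: 4.95
tool_pos: [0.5542, 0.2066, 0.0386]
tool_rot: [-0.166, 0.179, 0.687, -0.684]
contact_force: [-0.3, -0.2, -0.1]
gripper_width: 1.002
```

Run:
```python
from h import *
goto([.5512,.2055,.033],-118)
```

```text
t 4.95 pos [0.5542 0.2066 0.0386] head -118.31 d mm [2.3 5.6 2.4] yaw -0.005 tilt [-0.017 -1.    -0.008] w 1.002268988205123 F [-0.3 -0.2 -0.1] q [-0.15  0.58 -0.34  1.83  0.28  0.77 -2.71]
```

Emit:
jog_arm --pt "100 2 6 1 0" --pt "100 0 0 0 0"

```text
clock: 5.15
tool_pos: [0.5525, 0.2069, 0.0332]
tool_rot: [-0.166, 0.18, 0.687, -0.684]
contact_force: [-0.6, 0.2, -0.3]
gripper_width: 1.002
```

Emit:
jog_arm --pt "30 0 0 0 0" --pt "30 0 0 0 0" --pt "30 0 0 0 0" --pt "30 0 0 0 0" --pt "30 0 0 0 0" --pt "30 0 0 0 0" --pt "30 0 0 0 0" --pt "30 0 0 0 0" --force 40

```text
clock: 5.95
tool_pos: [0.553, 0.2068, 0.0341]
tool_rot: [-0.166, 0.18, 0.687, -0.684]
contact_force: [0.3, -0.1, -0.7]
gripper_width: 0.464
```

Run:
```python
from h import *
goto([.5512,.2055,.033],-118)
```

```text
t 5.95 pos [0.553  0.2068 0.0341] head -118.31 d mm [1.  1.1 2. ] yaw -0.005 tilt [-0.019 -1.    -0.01 ] w 0.4635992693469022 F [ 0.3 -0.1 -0.7] q [-0.15  0.58 -0.34  1.83  0.29  0.75 -2.71]
```

Emit:
jog_arm --pt "30 0 -15 0 0" --pt "30 0 -15 0 0" --pt "30 0 -20 0 0" --pt "30 0 -25 0 0" --pt "30 0 -25 0 0" --pt "30 0 -25 0 0" --pt "30 0 0 0 0" --pt "30 0 0 0 0"

```text
clock: 6.75
tool_pos: [0.5494, 0.2074, 0.1714]
tool_rot: [-0.164, 0.181, 0.688, -0.683]
contact_force: [0.5, -0.6, -3.0]
gripper_width: 0.468
```

Run:
```python
from h import *
goto([.553,.2068,.16],62)
im=snapshot('wrist'); cv2.imwrite('pics/w4.png',im)
im=snapshot('side'); cv2.imwrite('pics/s4.png',im[150:,120:450])
```

```text
t 6.75 pos [0.5494 0.2074 0.1714] head -118.24 d mm [-3.2 11.5 -1. ] yaw 3.137 tilt [-0.021 -1.    -0.012] w 0.46818478318054063 F [ 0.5 -0.6 -3. ] q [-0.1   0.4  -0.4   1.75  0.19  1.   -2.64]
```

View pics/w4.png

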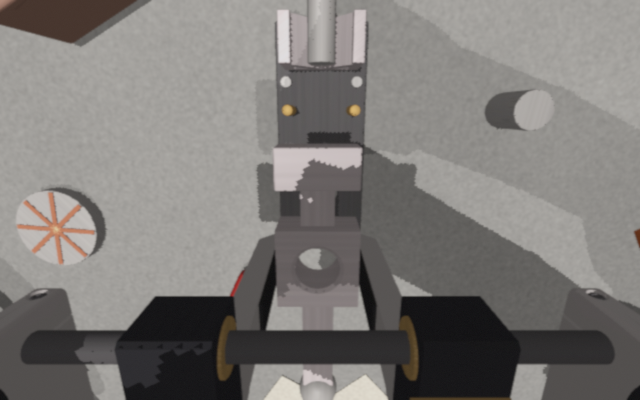

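View pics/s4.png

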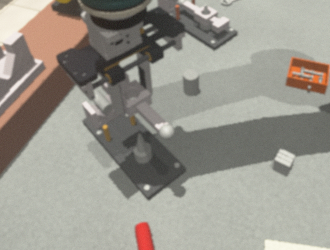

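Emit:
jog_arm --pt "30 0 0 0 -0.1" --pt "30 0 0 0 -0.15" --pt "30 0 0 0 -0.15" --pt "30 0 0 0 -0.15" --pt "30 0 0 0 -0.15" --pt "30 0 0 0 -0.15" --pt "30 0 0 0 -0.15" --pt "30 0 0 0 -0.15" --pt "30 0 0 0 -0.15" --pt "30 0 0 0 -0.15" --pt "30 0 0 0 -0.15" --pt "30 0 0 0 -0.15" --pt "30 0 0 0 -0.15" --pt "30 0 0 0 -0.15" --pt "30 0 0 0 -0.15" --pt "30 0 0 0 -0.15" --pt "30 0 0 0 -0.15" --pt "30 0 0 0 -0.15" --pt "30 0 0 0 -0.1" --pt "30 0 0 0 0"

```text
clock: 8.85
tool_pos: [0.5385, 0.2039, 0.1489]
tool_rot: [-0.638, 0.644, -0.301, 0.295]
contact_force: [-0.3, -0.2, -3.1]
gripper_width: 0.468
```

Run:
```python
from h import *
goto([.553,.2068,.17],62)
```

```text
t 8.85 pos [0.5385 0.2039 0.1489] head 40.14 d mm [  7.1 -21.2  12.7] yaw -0.382 tilt [-0.004 -1.    -0.01 ] w 0.46797177319944444 F [-0.3 -0.2 -3.1] q [ 0.3   0.59 -0.97  1.76  0.54  1.1  -0.15]
```

Emit:
jog_arm --pt "30 2 -7 4 -0.13" --pt "30 2 -7 4 -0.13" --pt "30 2 -6 3 -0.1" --pt "30 0 0 0 0" --pt "30 0 0 0 0"

```text
clock: 9.35
tool_pos: [0.5491, 0.2075, 0.1658]
tool_rot: [-0.681, 0.687, -0.186, 0.175]
contact_force: [-0.0, -0.5, -2.4]
gripper_width: 0.465
```

Run:
```python
from h import *
goto([.553,.2068,.17],62)
s=sense(); im=snapshot('wrist'); cv2.imwrite('pics/w5.png',im)
for n in ['probe_hub','probe_ball','pin']:
    for d in place_of('wrist',n)[:1]: print(n,round(d['conf'],2),towld('wrist',d['point'],s).round(4))
im=snapshot('side'); cv2.imwrite('pics/s5.png',cv2.resize(im[150:,120:450],None,fx=2,fy=2))
for n in ['probe_hub','probe_ball','pin']:
    for d in place_of('side',n)[:1]: print(n,round(d['conf'],2),towld('side',d['point'],s).round(4))
```

```text
t 9.35 pos [0.5491 0.2075 0.1658] head 60.45 d mm [ 3.7 -4.3  1.3] yaw -0.027 tilt [-0.013 -1.    -0.012] w 0.4653047492896657 F [-0.  -0.5 -2.4] q [ 0.34  0.63 -1.06  1.71  0.58  1.17  0.18]
probe_hub 0.85 [0.5538 0.2092 0.1773]
probe_ball 0.85 [0.6276 0.1651 0.1819]
probe_hub 0.81 [0.5482 0.2089 0.1851]
pin 0.65 [0.553  0.207  0.0385]
```

View pics/w5.png

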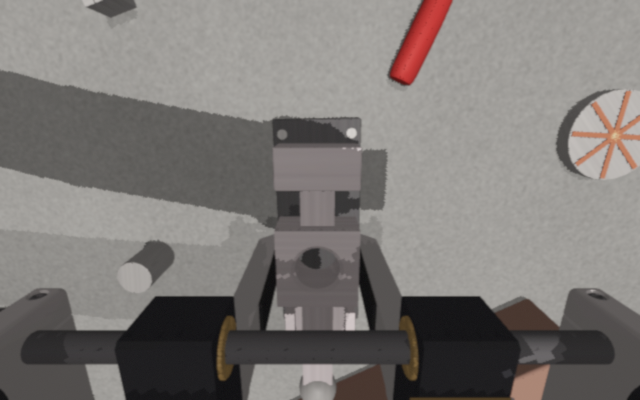

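View pics/s5.png

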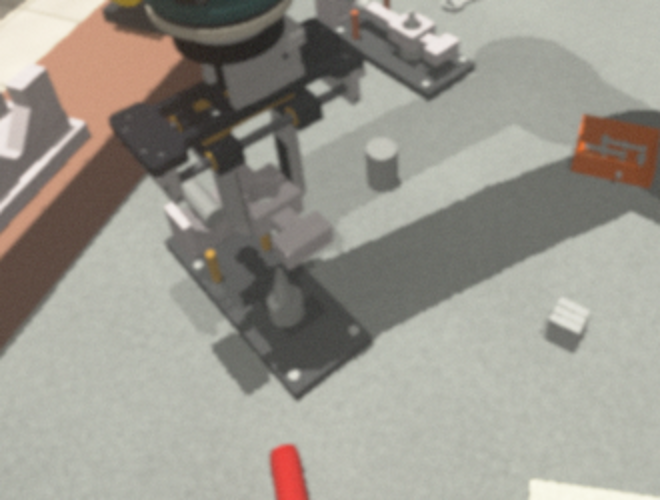

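Run:
```python
from h import *
im=cv2.imread('pics/w5.png'); a=cv2.resize(im[220:310,265:370],None,fx=5,fy=5,interpolation=cv2.INTER_CUBIC)
s=sense()
im=snapshot('side'); b=cv2.resize(im[260:350,220:310],None,fx=5,fy=5,interpolation=cv2.INTER_CUBIC)
cv2.imwrite('pics/a5.png',a); cv2.imwrite('pics/b5.png',b)
```

```text
(no output)
```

View pics/a5.png

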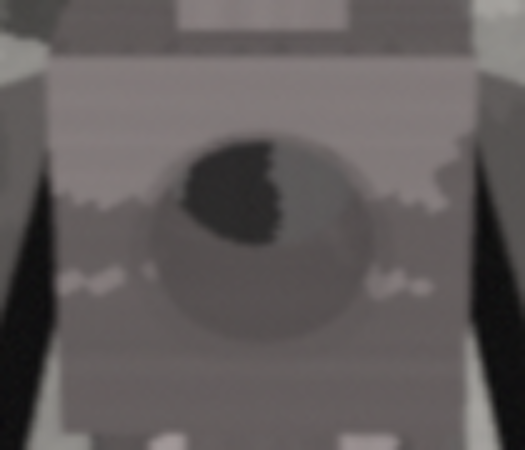

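View pics/b5.png

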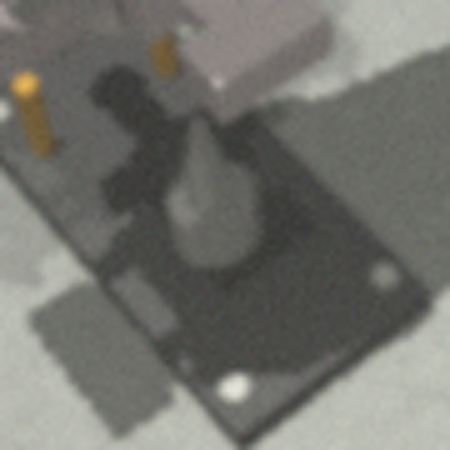

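Run:
```python
from h import *
s=sense()
print('pin tip side',back((260.1,284),.083,s,'side').round(4))
print('collar bottom etc post',back((225.2,277),.058,s,'side').round(4),back((253,268),.058,s,'side').round(4))
h=back((318,267.4),s['tool_pos'][2]+.028,s); print('hole',h.round(4),'in tool',((rot(s).T@(h-s['tool_pos']))*1000).round(1))
for uv in [(275,231.4),(360,231.4),(277.4,306.4),(358,306.4)]:
    h=back(uv,s['tool_pos'][2]+.028,s); print(((rot(s).T@(h-s['tool_pos']))*1000).round(1))
goto([.5519,.2057,.17],62)
```

```text
pin tip side [0.5497 0.204  0.083 ]
collar bottom etc post [0.6316 0.1963 0.058 ] [0.5911 0.1585 0.058 ]
hole [0.5494 0.2096 0.1944] in tool [ -1.3 -28.    1.4]
[-21.6 -27.5 -20.6]
[-21.8 -28.   22.8]
[ 22.5 -28.  -20.8]
[ 22.2 -28.5  23.3]
t 9.8 pos [0.5495 0.2076 0.1664] head 60.71 d mm [ 3.  -3.6 -0.5] yaw -0.022 tilt [-0.012 -1.    -0.011] w 0.46672856279694047 F [-0.7  0.6 -3. ] q [ 0.34  0.63 -1.06  1.71  0.58  1.17  0.18]
```

Emit:
jog_arm --pt "30 3 17 -1 -0.02" --pt "30 0 17 0 0" --pt "30 0 17 0 0" --pt "30 0 15 0 0" --pt "30 0 0 0 0" --pt "30 0 0 0 0"

```text
clock: 10.4
tool_pos: [0.5495, 0.2042, 0.0924]
tool_rot: [-0.683, 0.689, -0.177, 0.165]
contact_force: [0.5, 0.2, -1.8]
gripper_width: 0.462
```

Run:
```python
from h import *
goto([.552,.2058,.095],62)
```

```text
t 10.4 pos [0.5495 0.2042 0.0924] head 61.94 d mm [ 1.4 -2.7  2.5] yaw -0.001 tilt [-0.014 -1.    -0.013] w 0.46217408340190674 F [ 0.5  0.2 -1.8] q [ 0.3   0.71 -0.99  1.77  0.67  1.06  0.15]
```

Emit:
jog_arm --pt "30 1.5 0 2.5 0" --pt "30 0 0 0 0"

```text
clock: 10.6
tool_pos: [0.5525, 0.2062, 0.093]
tool_rot: [-0.683, 0.689, -0.177, 0.166]
contact_force: [-0.2, -0.4, -1.7]
gripper_width: 0.469
```

Run:
```python
from h import *
goto([.552,.2058,.08],62)
im=snapshot('wrist'); a=cv2.resize(im[180:330,220:420],None,fx=4,fy=4,interpolation=cv2.INTER_CUBIC)
cv2.imwrite('pics/a6.png',a)
im=snapshot('side'); cv2.imwrite('pics/b6.png',cv2.resize(im[210:360,180:350],None,fx=4,fy=4,interpolation=cv2.INTER_CUBIC))
```

```text
t 10.6 pos [0.5525 0.2062 0.093 ] head 61.94 d mm [-0.1 13.  -0.4] yaw -0.001 tilt [-0.014 -1.    -0.012] w 0.46903610834627685 F [-0.2 -0.4 -1.7] q [ 0.3   0.72 -0.99  1.76  0.67  1.07  0.15]
```

View pics/a6.png

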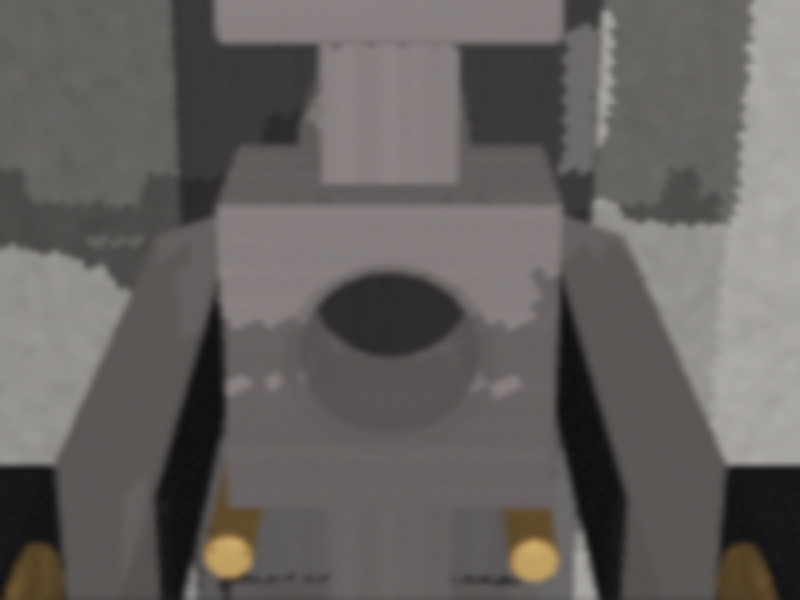

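View pics/b6.png

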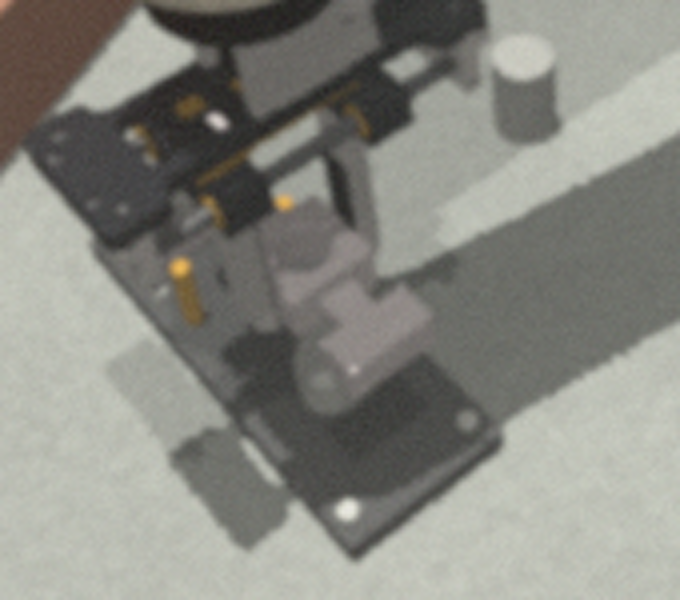

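Run:
```python
from h import *
s=sense(); g=lambda u,v,z:((rot(s).T@(back((220+u/4,180+v/4),z,s)-s['tool_pos']))*1000).round(1)
print('posts',g(228,557,.058),g(533,558,.058)); print('collar',g(300,125,.037),g(468,125,.037)); print('hub top',g(217,204,.121),g(560,204,.121),g(230,505,.121),g(552,505,.121),'hole',g(390,352,.121))
```

```text
posts [ 78.   34.3 -30.5] [77.7 33.6 29.2]
collar [ -4.   56.2 -16.2] [-4.1 55.8 16.4]
hub top [-21.8 -27.5 -20.9] [-22.  -28.   22.8] [ 22.4 -28.1 -20.8] [ 22.  -28.6  23.3] hole [ -1.  -28.    1.2]
```

By the posts (78, ±30 mm in the tool frame), the tool is within 1 mm of the pin axis. Lowering onto the pin.

Emit:
jog_arm --pt "30 0 8 0 0" --pt "30 0 8 0 0" --pt "30 0 0 0 0"

```text
clock: 11.0
tool_pos: [0.5523, 0.2058, 0.0762]
tool_rot: [-0.683, 0.689, -0.177, 0.166]
contact_force: [0.2, -0.2, -2.7]
gripper_width: 0.469
```

Run:
```python
from h import *
goto([.552,.2058,.035],62)
im=snapshot('wrist'); a=cv2.resize(im[180:330,220:420],None,fx=3,fy=3,interpolation=cv2.INTER_CUBIC)
cv2.imwrite('pics/a7.png',a)
```

```text
t 11.0 pos [0.5523 0.2058 0.0762] head 61.92 d mm [ 0.2 41.1  0.3] yaw -0.001 tilt [-0.013 -1.    -0.012] w 0.4686657443408049 F [ 0.2 -0.2 -2.7] q [ 0.29  0.73 -0.97  1.77  0.69  1.04  0.13]
```

View pics/a7.png

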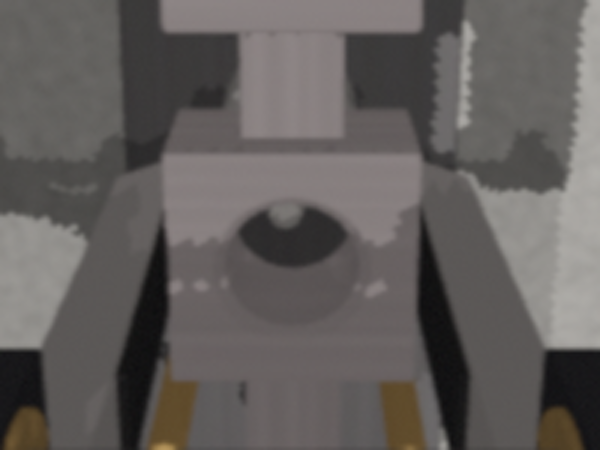

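The pin tip shows inside the hole at crop (287,213), laterally near the middle of the hole (292). Continuing slowly.

Emit:
jog_arm --pt "30 0 6 0 0" --pt "30 0 6 0 0" --pt "30 0 0 0 0"

```text
clock: 11.35
tool_pos: [0.5522, 0.2059, 0.0636]
tool_rot: [-0.683, 0.689, -0.177, 0.166]
contact_force: [0.3, -0.3, -3.1]
gripper_width: 0.466
```

Run:
```python
from h import *
goto([.552,.2058,.035],62)
im=snapshot('wrist'); a=cv2.resize(im[180:330,220:420],None,fx=3,fy=3,interpolation=cv2.INTER_CUBIC)
cv2.imwrite('pics/a8.png',a)
```

```text
t 11.35 pos [0.5522 0.2059 0.0636] head 61.92 d mm [ 0.2 28.6  0.1] yaw -0.001 tilt [-0.012 -1.    -0.012] w 0.465514393169362 F [ 0.3 -0.3 -3.1] q [ 0.28  0.75 -0.96  1.78  0.71  1.02  0.12]
```

View pics/a8.png

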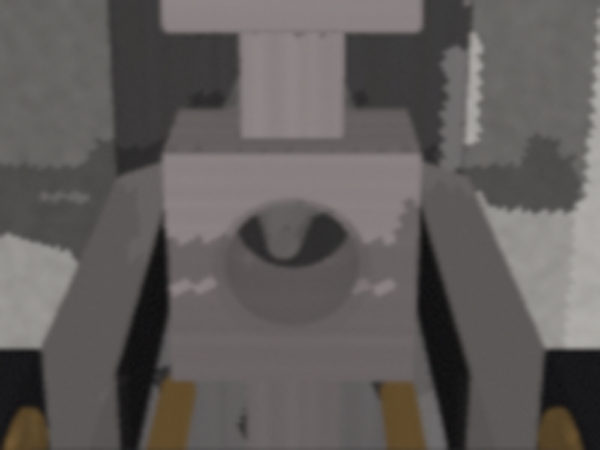

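Emit:
jog_arm --pt "30 0 5 -0.7 0" --pt "30 0 5 0 0" --pt "30 0 0 0 0"

```text
clock: 11.7
tool_pos: [0.5519, 0.2053, 0.0533]
tool_rot: [-0.683, 0.689, -0.177, 0.166]
contact_force: [-0.8, 0.2, -1.3]
gripper_width: 0.465
```

Emit:
jog_arm --pt "30 0 4 0 0" --pt "30 0 4 0 0" --pt "30 0 0 0 0"

```text
clock: 12.0
tool_pos: [0.5518, 0.2053, 0.0446]
tool_rot: [-0.683, 0.689, -0.177, 0.166]
contact_force: [0.0, -0.1, -2.8]
gripper_width: 0.469
```

Run:
```python
from h import *
goto([.552,.2058,.035],62)
im=snapshot('wrist'); a=cv2.resize(im[180:330,220:420],None,fx=3,fy=3,interpolation=cv2.INTER_CUBIC)
cv2.imwrite('pics/a9.png',a)
```

```text
t 12.0 pos [0.5518 0.2053 0.0446] head 61.92 d mm [0.  9.6 0.6] yaw -0.001 tilt [-0.012 -1.    -0.011] w 0.4687723859642399 F [ 0.  -0.1 -2.8] q [ 0.27  0.77 -0.94  1.79  0.73  0.99  0.11]
```

View pics/a9.png

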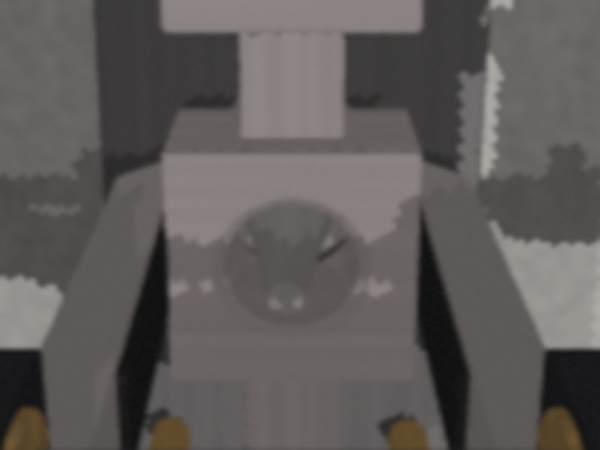

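Emit:
jog_arm --pt "30 0 4 0 0" --pt "30 0 4 0 0" --pt "30 0 0 0 0"

```text
clock: 12.35
tool_pos: [0.5519, 0.2053, 0.0364]
tool_rot: [-0.683, 0.689, -0.177, 0.167]
contact_force: [0.5, -0.6, -3.2]
gripper_width: 0.467
```

Run:
```python
from h import *
goto([.552,.2058,.035],62)
```

```text
t 12.35 pos [0.5519 0.2053 0.0364] head 61.92 d mm [-0.2  1.4  0.5] yaw -0.001 tilt [-0.012 -1.    -0.011] w 0.4667877597954283 F [ 0.5 -0.6 -3.2] q [ 0.26  0.78 -0.93  1.79  0.74  0.98  0.1 ]
```

Emit:
jog_arm --pt "30 0 1.5 0 0" --pt "30 0 0 0 0"

```text
clock: 12.55
tool_pos: [0.5519, 0.2054, 0.0347]
tool_rot: [-0.683, 0.689, -0.177, 0.167]
contact_force: [-0.3, 0.2, -2.6]
gripper_width: 0.463
```

Emit:
jog_arm --pt "60 0 0 0 0" --pt "75 0 0 0 0" --pt "90 0 0 0 0" --pt "90 0 0 0 0" --pt "90 0 0 0 0" --pt "90 0 0 0 0"

```text
clock: 13.15
tool_pos: [0.5526, 0.2059, 0.0357]
tool_rot: [-0.684, 0.688, -0.176, 0.167]
contact_force: [-0.1, -0.0, -0.4]
gripper_width: 0.897
```

Emit:
jog_arm --pt "90 0 -15 0 0" --pt "90 0 -25 0 0" --pt "90 0 -30 0 0" --pt "90 0 -35 0 0" --pt "90 0 -35 0 0" --pt "90 0 -30 0 0" --pt "90 0 0 0 0" --pt "90 0 0 0 0"

```text
clock: 13.95
tool_pos: [0.5536, 0.2078, 0.2191]
tool_rot: [-0.684, 0.688, -0.175, 0.166]
contact_force: [-0.5, -0.8, -1.0]
gripper_width: 0.905
```

Run:
```python
from h import *
goto([.552,.2058,.035],62)
s=sense()
for c in ['wrist','side']:
    im=snapshot(c); cv2.imwrite(f'pics/{c}10.png',im)
    for n in ['probe_hub','probe_ball','pin','other_hub']:
        for d in place_of(c,n)[:1]: print(c,n,round(d['conf'],2),towld(c,d['point'],s).round(4))
```

```text
t 13.95 pos [0.5536 0.2078 0.2191] head 62.1 d mm [  1.4 184.1  -1.1] yaw 0.002 tilt [-0.01  -1.    -0.008] w 0.9047458193054763 F [-0.5 -0.8 -1. ] q [ 0.37  0.58 -1.1   1.65  0.53  1.26  0.24]
wrist probe_hub 0.84 [0.5556 0.2059 0.0483]
wrist probe_ball 0.62 [0.6317 0.1623 0.0463]
wrist pin 0.75 [0.552  0.2052 0.0378]
side probe_hub 0.95 [0.5516 0.2044 0.0516]
side probe_ball 0.76 [0.6363 0.1607 0.0471]
side pin 0.9 [0.5567 0.2083 0.037 ]
side other_hub 0.62 [ 0.573  -0.2184  0.0459]
```

View pics/wrist10.png

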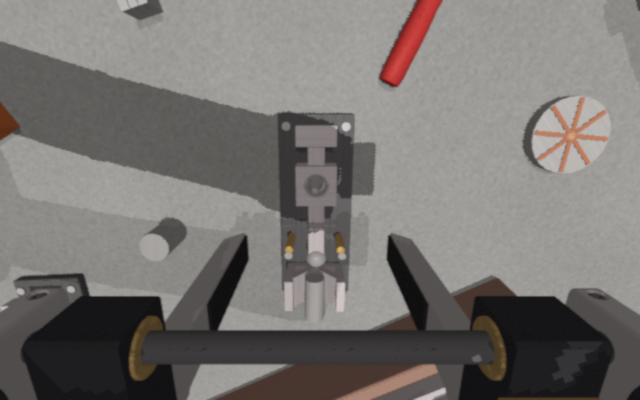

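View pics/side10.png

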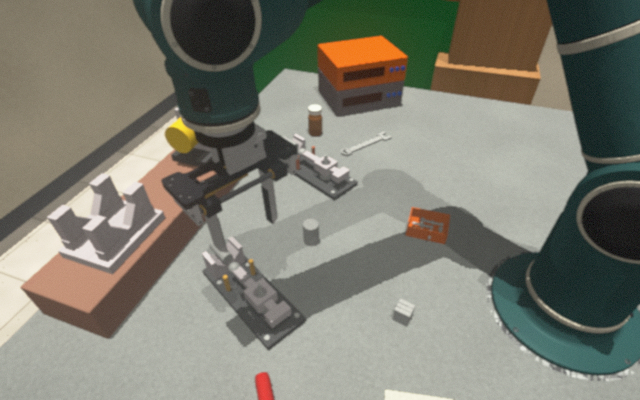

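The wrist view shows the hub on the pin at (316,184) and the ball at (316,259), between the posts at (290,250) and (341,250) and pointing at the V-block. The hub height is about 0.05 m, so it is seated, and the gripper is clear. Handing in.

```bash
python3 -c "
from station import *
print(close_job(), sense()['clock'])"
```

```text
the job is handed in; nothing more can be done
the job is handed in; nothing more can be done
```

The backward arm (left fixture, y > 0) is back on its own pin, turned end for end, with its ball end between the stop posts and pointing at the V-block. I gripped it by the hub flats, lifted it about 135 mm and turned it 180°. I then lowered it onto the pin, let go and backed off about 180 mm. The job was handed in at about 14 to 15 s of the 38 s allowed, and it gave no verdict.

**Last checks:**
- **Seating:** the networks put the hub centre at z 0.048 m (wrist camera) and 0.052 m (side camera). A seated hub should be at 0.050 m.
- **Position on the pin:** the hub was 4 to 6 mm from the pin by each camera's reports, against a 10 mm limit. The networks are only good to about 4 mm. The post positions seen in the wrist view put the tool within 1 mm of the pin's axis before I lowered the arm.
- **Ball:** it lay about 90 mm ahead of the pin and within about 4 mm of the centre line.
- **Forces:** the sensed force stayed near the arm's own weight (about 3 N) during the refit and near zero after release.
- **Other arm:** I never went near it. The side camera found its hub within about 6 mm of where it was at the start, close to what the networks can resolve.

**Disagreement:** the two cameras' pin positions differed by about 5 mm, with the side camera at (0.557, 0.208) and the wrist camera at (0.552, 0.205). I went by the wrist view and the posts, and the pin entered the hole with no force to speak of.

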